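# Seat the gel comb in its drying stand by feel

### The arm

A 6-joint arm with a two-finger parallel gripper is mounted at the origin on a cart in front of the work surface, level with it; the furniture and walls round the work are solid. World frame = base frame: x ahead of the robot, y to its left, z up, the work surface at z = 0. Lengths are in m, angles in degrees, forces in N, time in s.
With the tool pointing down it reaches from about 0.4 to 0.925 m from the base axis. Payload 3.4 kg.
Tool frame: the origin (TCP) lies at the very end of the fingers, on their centre line; the grasp point (between the pads) lies 19 mm behind it; z points along the fingers, x is the direction in which the jaws open and shut, and the axes are right-handed (so a half turn about z gives the same grasp; the last joint's range is limited). The gripper opens to 85 mm and grips with 20 to 120 N. Pads are 22 mm wide; open, the fingers measure 114 mm over their backs; the gripper's body (76 mm by 85 mm) begins 54 mm behind the grasp point. The pads swing forward as they close: fully open they stand 13 mm farther back than shut.
Start: joints at [71.305, 17.578, 86.31, -0, 76.112, -4.211], TCP at [0.144, 0.557, 0.231] pointing down, gripper open.
Joint ranges: [-179.03, 179.03], [-60, 130.46], [8.19, 133.38], [-81.62, 261.62], [5.75, 156.47], [-153.77, 153.77]. Speed limits (degrees/s): [147.25, 147.25, 180, 180, 180, 180].

### API

Orientations are given as [roll, pitch, yaw] about the fixed x, y, z axes, in that order (R = Rz(yaw) Ry(pitch) Rx(roll)).
In Python, from workcell import bot gives the robot as it stands.
- The arm moves only by the tool step_arm, never from a script. Its argument "motion" is text: rows parted by semicolons, each of 6 numbers parted by spaces: the shift along the tool's x, y, z in m, then the turn, a rotation vector about the tool's x, y, z in rad. In form: dx dy dz wx wy wz; .... A call has 1 to 20 rows; each row shifts and turns the commanded pose from where the row before left it, along the tool's axes as they then stand; what a row does not reach is not made up. A row lasts 1/8 s, in which the tool goes at most 62.5 mm and 10.7 degrees, less where a joint would pass 70% of its speed; a pose out of reach is approached as far as the arm can. A call is refused whole if a number of a shift passes 0.0625 or a number of a turn 0.188, either way. A call with a gripper value outside its range is refused whole. "hand" is the closure in counts, from 0 (fully open) to 255 (shut), set as the call begins (left out, the last holds). The fingers move at their own pace and stop on an object; the grip force is fixed at half the most. Time passes only in rows, so rows that do not move let the fingers close. It gives the time, the measured TCP pose, the force and the opening at its end, in the units of the state.
- bot.sense(): the state, without advancing time (a new reading comes with each control period).
- bot.camera(name): name is "scene" or "top" or "wrist"; returns a dict with "pixels" (400x640x3 uint8, red, green, blue), "depth" (400x640 float32, m along the optical axis (not along the pixel's ray), 0 where there is no reading), "fov_y" (degrees; the focal length in pixels is half the picture's height over the tangent of half this angle, whatever the lens; pixels are square), "cx", "cy" (the principal point, pixels), "R" (3x3) and "t" (3): a world point X has camera coordinates R X + t. Camera axes: x right, y down, z forward; pixel columns grow to the right and rows downward; lengths in m; the calibration is good to about 2 mm. A picture is of the moment at which its call begins.
- bot.job_done(): hands the job in, once; it reports no verdict.
The state is a dict: "clock": time; "joint_positions": joint angles; "joint_vel": joint speeds; "joint_torque": joint torques, N m; "tcp_pos": TCP position; "tcp_rot": TCP orientation; "contact_force": force on the tool from outside, world axes, zero at the start; "wrist_torque": the same for the moment, N m; "opening": finger opening in m.
Only numpy, scipy, OpenCV 4.12 (cv2) and the standard library are available. Lean on these libraries where they do the work, as an engineer would, in place of code of your own. Each camera call takes 0.05 s, during which the arm holds its last target. There are 200 camera calls.

### The job

Lift the white gel comb out of the rinse trough on the trolley and put it in the aluminium drying stand, teeth down, so that all five teeth go into their own slots in the grey block and the shoulders of the comb sit flush on it; then let go. The block may sit up to 8 mm to either side of the middle of the stand, so feel for the slots by sliding the teeth along it under light pressure, and never press the comb on the stand harder than about 20 N. Leave the vial, the beaker and the roll of tape where they are.

Things in the scene. Friction and masses are not known exactly. Their poses are not given: they have to be found in the camera images.
- comb_grip (a point): Centre of the grip tab on top of the white plastic gel comb (60 g), 50 mm above the tooth tips. z up, away from the teeth; y along the row of teeth; x across the comb. The tab is 8 mm thick (x), 40 mm long (y), 26 mm high (37 to 63 mm above the tips); take it from above with the fingers closing along x. The comb is the same after half a turn.
- comb_tips (a point): Middle of the row of tooth tips of the comb, axes as comb_grip. Five teeth, each 8 mm wide (y), 6 mm thick (x), 18 mm long, at 18 mm pitch, the middle one under the tab's centre.
- comb: The gel comb; origin and axes as comb_tips. Between teeth and tab is its spine: 8 mm thick, 100 mm long, 20 mm high (18 to 38 mm above the tips); the underside of the spine is the shoulders.
- trough: White rinse trough, fixed, in which the comb stands upright on its teeth at the start, tips 5 mm above the trolley top: 40 x 118 mm foot and two long walls 10 mm apart, tops 28 mm above the trolley top. Origin at the centre of its underside, y along the walls (and the comb), z up.
- dock: Aluminium drying stand, fixed, 64 x 150 mm, rails 18 mm high; origin at the centre of its underside, y along its length, z up. It carries a grey block 40 mm (x) by 116 mm (y), centred across the stand (x) and square to it. Along y the block sits up to 8 mm either way from the stand's middle: this is NOT measured. It slides along y only if pushed with over 14 N.
- dock_top (a point): Point over the middle of the stand, 36 mm above its underside, level with the top of the unpressed block; axes as dock. The block has five slots through it in a row along y, pitch 18 mm, the middle slot at the block's centre, each 10 mm (x) by 9.6 mm (y). Comb seated: shoulders on the block, tips 18 mm above the trolley top.
- dock_mid (a point): Point inside the stand, 20 mm above its underside, axes as dock. The block above it is sprung: it begins to sink at 2 N, gives 1 mm for each further newton and stops hard after 8 mm (10 N). Once the teeth are over the slots the block springs up over them and the upward push on the comb vanishes.
- vial: Bystander: small clear glass vial with a pale screw cap, 27 mm across, 60 mm tall, standing on the trolley to the right of the work; origin at the centre of its underside.
- beaker: Bystander: small glass beaker, 44 mm across, 50 mm tall, at the far right of the trolley; origin at the centre of its underside.
- tape: Bystander: roll of tape lying flat, 57 mm across, 19 mm high, at the near right of the trolley; origin at the centre of its underside. Near it, off the trolley, rises the tall corner post of the fume hood (x 0.30 to 0.38, y 0.27 to 0.31 m from the robot base); the hood's closed wall runs from it toward -y. Keep the arm and gripper clear of both.
There are look-alikes about, which are no part of the job. There is more than one size of the comb; the job needs the larger.

How it is judged (in metres and radians):
On the way:
1. the comb is lifted clear of the trough (tips at least 45 mm above the trolley top) (height (world z) of comb_tips above 0.045 m), for 0.1 s.
At the end, for the whole second after the job is handed in: The comb stands in the drying stand with its tooth tips 15 to 20.5 mm above the stand's underside (seated: 18 mm), within 6 mm of the stand's middle across it and 13 mm along it, upright within 0.06 rad, at rest and released (z of comb_tips in the frame of dock between 0.015 and 0.0205 m and x of comb_tips in the frame of dock between -0.006 and 0.006 m and y of comb_tips in the frame of dock between -0.013 and 0.013 m and angle between comb's own z axis and vertical below 0.06 rad and linear speed of comb below 0.01 m/s and angular speed of comb below 0.1 rad/s); the robot touches nothing.
It fails at once if the comb is pressed on the drying stand harder than 20 N (contact force between comb and dock above 20 N).
It fails at once if the glass vial with a screw cap is moved more than 20 mm (distance of vial from where it was at the start of the episode above 0.02 m).
It fails at once if the small glass beaker is moved more than 20 mm (distance of beaker from where it was at the start of the episode above 0.02 m).
It fails at once if the roll of tape is moved more than 20 mm (distance of tape from where it was at the start of the episode above 0.02 m).
It also fails if it takes over 58 s, if anything falls off the work surface, if the arm or the gripper's body presses on something with over 40 N, if the wrist force passes 120 N, or if a joint passes its speed limit or range.

## Working session

There is one attempt and no reset: what is moved stays moved. The work goes in short steps, Python scripts to look and compute and a tool call to move; the robot and the scene stay as the last step left them, time stands still between calls to the robot, and variables do not carry over. Pictures are saved under pics/ and viewed, about 8 in all and at most 12, crops included, and the job is handed in when it is done.

Besides the shell and the picture viewer there is one more tool, called after ">>>" as a command line: name --argument value ..., lists and objects as JSON in quotes. step_arm: Moves the arm, as the interface text tells. Its arguments: {"type":"object","properties":{"motion":{"type":"string"},"hand":{"type":"number"}},"required":["motion"]}

```bash
mkdir -p pics; ls; cat > h.py <<'E'
import numpy as np, cv2
from workcell import bot
def cam(n):
    c=bot.camera(n); c['f']=200/np.tan(np.radians(c['fov_y'])/2); np.savez('pics/%s.npz'%n,**c); return c
def pts(c):
    v,u=np.mgrid[:400,:640]; d=c['depth']
    P=np.stack([(u-c['cx'])/c['f']*d,(v-c['cy'])/c['f']*d,d],-1)
    return (P-c['t'])@c['R']
def ray(c,u,v,z):
    d=c['R'].T@np.array([(u-c['cx'])/c['f'],(v-c['cy'])/c['f'],1]); o=-c['R'].T@c['t']
    return o+d*(z-o[2])/d[2]
E
python3 - <<'E'
from h import *
print(bot.sense())
for n in('top','scene','wrist'):
    c=cam(n); cv2.imwrite(f'pics/{n}0.png',c['pixels'][:,:,::-1]); print(n,-c['R'].T@c['t'],c['fov_y'])
E
```

```text
pics
{'clock': 0.0, 'joint_positions': array([ 7.13039379e+01,  1.76202553e+01,  8.63847977e+01,  3.07115683e-05,
        7.61121818e+01, -4.21035381e+00]), 'joint_vel': array([-0.11424066, -0.02406024,  0.07230986,  0.05034714, -0.07543701,
       -0.04713451]), 'joint_torque': array([-5.77147293e-04, -4.57534611e+01, -2.51917577e+01, -3.69574482e-04,
        1.35079469e-02,  1.33838191e-05]), 'tcp_pos': array([0.14361386, 0.55603511, 0.23039512]), 'tcp_rot': array([-1.79991363e+02,  1.16916256e-01,  7.55142931e+01]), 'contact_force': array([ 0.06500518, -0.04126384, -0.44911114]), 'wrist_torque': array([0.00203663, 0.03230694, 0.00756144]), 'opening': 0.08525656283231914}
top [0.30960538 0.48251534 0.92548327] 47.35285754994607
scene [-0.08983042  1.07959286  0.51087662] 44.97658622401849
wrist [0.062181   0.57704527 0.37294186] 66.81442067326905
```

View pics/top0.png

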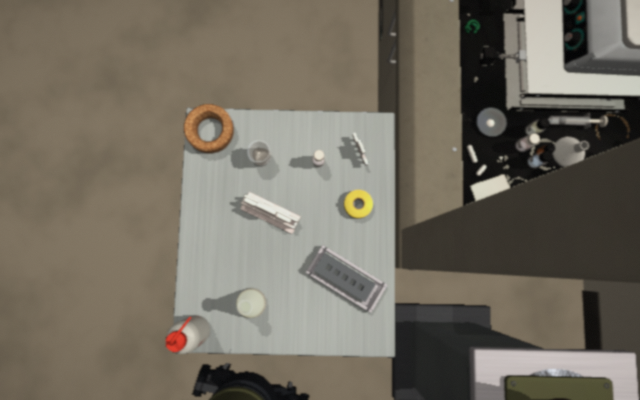

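View pics/scene0.png

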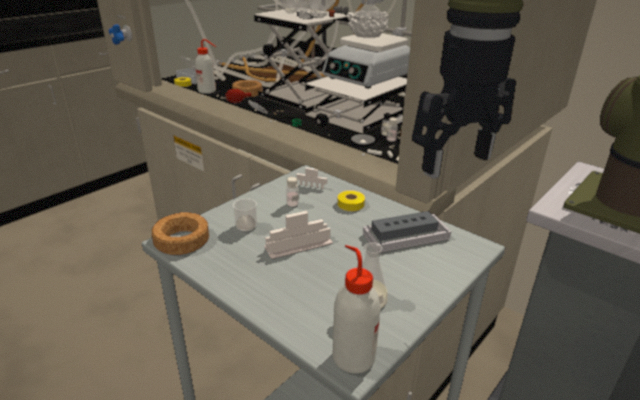

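Top view: comb in trough at about (270,212), dock with grey block at (345,278), vial (319,157), beaker (259,152), tape (359,204). The small look-alike comb is at (360,150). The scene view agrees. Next I measure the comb and the dock.

```bash
python3 - <<'E'
from h import *
c=dict(np.load('pics/top.npz')); P=pts(c)
for u,v in[(270,212),(345,278),(319,157),(359,196),(259,152),(250,300),(180,345),(205,130),(395,230),(230,250)]: print(u,v,P[v,u].round(3))
def box(n,u0,u1,v0,v1,zl,zh):
    Q=P[v0:v1,u0:u1].reshape(-1,3); Q=Q[(Q[:,2]>zl)&(Q[:,2]<zh)]
    (x,y),wh,a=cv2.minAreaRect((Q[:,:2]*1000).astype(np.float32)); 
    w=np.linalg.svd(Q[:,:2]-Q[:,:2].mean(0),full_matrices=False)[2][0]
    print(n,len(Q),x,y,wh,a,'pca',np.degrees(np.arctan2(w[1],w[0])),Q.mean(0), np.percentile(Q[:,2],[5,50,95]))
box('tab',230,310,185,240,.058,.08)
box('spine',230,310,185,240,.035,.05)
box('dock',295,395,240,318,.010,.05)
box('block',295,395,240,318,.03,.05)
box('rails',295,395,240,318,.010,.025)
im=cv2.resize(c['pixels'][180:320,225:395,::-1],None,fx=4.5,fy=4.2,interpolation=cv2.INTER_CUBIC); cv2.imwrite('pics/crop1.png',cv2.resize(c['pixels'][180:320,225:395,::-1],None,fx=4,fy=4,interpolation=cv2.INTER_CUBIC))
E
```

```text
270 212 [0.404 0.563 0.066]
345 278 [0.282 0.415 0.006]
319 157 [0.515 0.472 0.056]
359 196 [0.446 0.39  0.019]
259 152 [0.531 0.593 0.022]
250 300 [0.241 0.593 0.074]
180 345 [0.17  0.698 0.139]
205 130 [0.581 0.71  0.001]
395 230 [ 0.412  0.24  -0.408]
230 250 [ 0.333  0.647 -0.002]
tab 90 411.1553649902344 570.2366943359375 (39.13288116455078, 7.926482200622559) 64.1393051147461 pca -114.43376977206218 [0.41116431 0.57005367 0.06676119] [0.0633936  0.06697254 0.06908344]
spine 138 411.6324157714844 570.3853759765625 (100.20343780517578, 8.076803207397461) 65.33006286621094 pca -114.22617686937657 [0.41041842 0.56859469 0.04203342] [0.0383005  0.04197332 0.04561058]
dock 2039 282.03485107421875 412.6271057128906 (150.32766723632812, 64.03128051757812) 59.7042236328125 pca 59.78441553724126 [0.2835751  0.41551379 0.02718698] [0.0145411  0.03346054 0.03746145]
block 1136 284.9491882324219 417.7147216796875 (116.21471405029297, 39.973777770996094) 59.73406219482422 pca 59.776361431989805 [0.28485358 0.41764593 0.03534934] [0.0328829  0.03528778 0.03789952]
rails 897 282.03485107421875 412.6271057128906 (150.32766723632812, 64.03128051757812) 59.7042236328125 pca -120.20360491455598 [0.28200804 0.41289234 0.01684761] [0.01133244 0.01708078 0.01991848]
```

View pics/crop1.png

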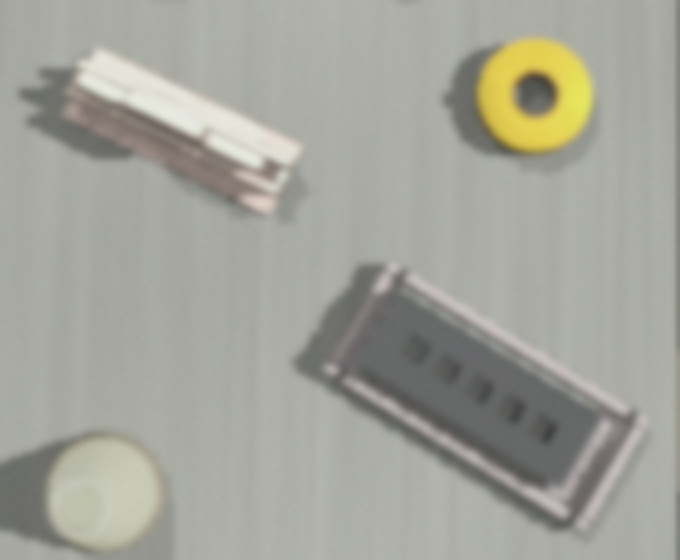

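Crop: comb at about (180,120) with its tab mid-spine, dock block shifted toward its upper-left end (about +6 mm along y by depth), slots visible. I'll hover over the comb with yaw around -24.5°.

>>> step_arm --motion "0.010 0.032 0 0 0 0;0.010 0.032 0 0 0 0;0.010 0.032 0 0 0 0;0.010 0.032 0 0 0 0;0.010 0.032 0 0 0 0;0.010 0.032 0 0 0 0;0.010 0.032 0 0 0 0;0.010 0.032 0 0 0 0;0 0 0.008 0 0 0.175;0 0 0.008 0 0 0.175;0 0 0.008 0 0 0.175;0 0 0.008 0 0 0.175;0 0 0.008 0 0 0.175;0 0 0.008 0 0 0.175;0 0 0.008 0 0 0.175;0 0 0.008 0 0 0.175;0 0 0.008 0 0 0.175;0 0 0.008 0 0 0.175"

```text
clock: 2.4
tcp_pos: [0.4115, 0.5699, 0.1505]
tcp_rot: [179.9, 0.0, -25.1]
contact_force: [0.4, -0.5, -0.3]
opening: 0.0857
```

```bash
python3 - <<'E'
from h import *
s=bot.sense(); print(s['clock'],s['tcp_pos'],s['tcp_rot'],s['joint_positions'].round(1),s['contact_force'])
c=cam('wrist'); cv2.imwrite('pics/wrist1.png',c['pixels'][:,:,::-1]); P=pts(c)
for zl,zh,n in((.060,.08,'tab'),(.034,.048,'spine')):
    m=(P[...,2]>zl)&(P[...,2]<zh)&(np.hypot(P[...,0]-.4115,P[...,1]-.570)<.065)&(c['depth']>0)
    Q=P[m]; print(n,len(Q),Q.mean(0),cv2.minAreaRect((Q[:,:2]*1000).astype(np.float32)),np.percentile(Q[:,2],[5,50,95]))
    w=np.linalg.svd(Q[:,:2]-Q[:,:2].mean(0),full_matrices=False)[2][0];print(np.degrees(np.arctan(w[1]/w[0])))
E
```

```text
2.4 [0.41151771 0.56988102 0.15047305] [ 1.79940301e+02  1.36533606e-02 -2.50848737e+01] [50.7 31.1 75.5 -0.  73.4 75.8] [ 0.38491909 -0.49276881 -0.30360566]
tab 487 [0.41212461 0.57280073 0.06741449] ((411.4932556152344, 571.5588989257812), (39.976470947265625, 7.889834403991699), 66.45976257324219) [0.06593399 0.06759452 0.0686938 ]
65.81424642158497
spine 530 [0.41717509 0.58354247 0.04254771] ((411.498046875, 571.67431640625), (99.14874267578125, 7.678403377532959), 65.18190002441406) [0.04118812 0.04263063 0.04385163]
65.53246881900144
```

View pics/wrist1.png

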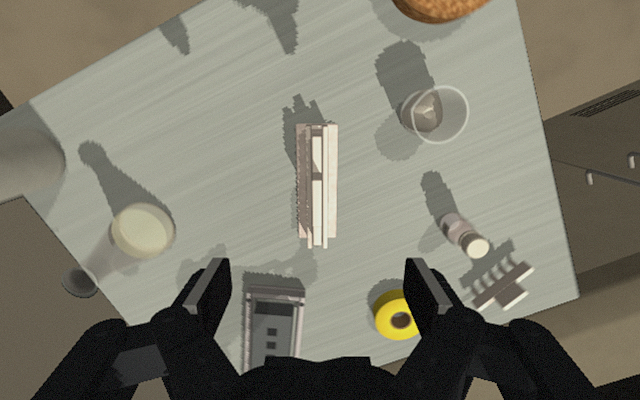

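The wrist view shows the comb at (318,185), centred between the fingers and clear of neighbours. It measures (0.4115,0.571) at 65.5°.

>>> step_arm --motion "0 -0.001 0.0165 0 0 -0.01;0 0 0.016 0 0 0;0 0 0.016 0 0 0;0 0 0.016 0 0 0;0 0 0.016 0 0 0;0 0 0.016 0 0 0;0 0 0.016 0 0 0;0 0 0 0 0 0;0 0 0 0 0 0"

```text
clock: 3.58
tcp_pos: [0.4124, 0.5713, 0.039]
tcp_rot: [-180.0, -0.0, -24.2]
contact_force: [0.2, -0.2, 0.3]
opening: 0.0851
```

>>> step_arm --motion "0 0 0 0 0 0;0 0 0 0 0 0;0 0 0 0 0 0;0 0 0 0 0 0;0 0 0 0 0 0;0 0 0 0 0 0;0 0 0 0 0 0;0 0 0 0 0 0" --hand 255

```text
clock: 4.58
tcp_pos: [0.4123, 0.5712, 0.0391]
tcp_rot: [-180.0, -0.0, -24.2]
contact_force: [0.3, -0.2, 2.4]
opening: 0.0069
```

Gripped (opening 6.9 mm). I lift, then travel over the block estimate.

>>> step_arm --motion "0 0 -0.010 0 0 0;0 0 -0.015 0 0 0;0 0 -0.02 0 0 0;0 0 -0.02 0 0 0;0 0 -0.02 0 0 0;0 0 -0.02 0 0 0;0 0 0 0 0 0;0 0 0 0 0 0;-0.009 0.032 0 0 0 0;-0.009 0.032 0 0 0 0;-0.009 0.032 0 0 0 0;-0.009 0.032 0 0 0 0;-0.009 0.032 0 0 0 0;-0.008 0.032 0 0 0 0;0 0 0 0 0 0.106;0 0 0 0 0 0;0 0 0 0 0 0"

```text
clock: 6.7
tcp_pos: [0.2853, 0.4178, 0.1434]
tcp_rot: [180.0, 0.0, -30.2]
contact_force: [0.5, 0.0, -1.4]
opening: 0.007
```

```bash
python3 - <<'E'
from h import *
s=bot.sense(); print(s['clock'],s['tcp_pos'],s['tcp_rot'],s['contact_force'],s['opening'])
c=cam('wrist'); cv2.imwrite('pics/wrist2.png',c['pixels'][:,:,::-1]); P=pts(c)
D=np.array([.2820,.4126])
m=(c['depth']>0)&(np.hypot(P[...,0]-D[0],P[...,1]-D[1])<.11)
for zl,zh in((.030,.042),(.010,.022)):
    Q=P[m&(P[...,2]>zl)&(P[...,2]<zh)]; print(len(Q)); print(len(Q) and cv2.minAreaRect((Q[:,:2]*1000).astype(np.float32)))
c=cam('scene'); cv2.imwrite('pics/scene2.png',cv2.resize(c['pixels'][20:280,300:600,::-1],None,fx=2.3,fy=2.3,interpolation=cv2.INTER_CUBIC))
E
```

```text
6.7 [0.28526823 0.41776243 0.14343933] [ 1.79973698e+02  5.47741611e-03 -3.01575480e+01] [ 0.4584977   0.03676452 -1.35372372] 0.006974890560513366
4074
((281.7047119140625, 395.10992431640625), (169.13861083984375, 77.4527816772461), 80.76448822021484)
3115
((284.6499328613281, 417.98150634765625), (139.11956787109375, 64.17439270019531), 59.8375244140625)
```

View pics/wrist2.png

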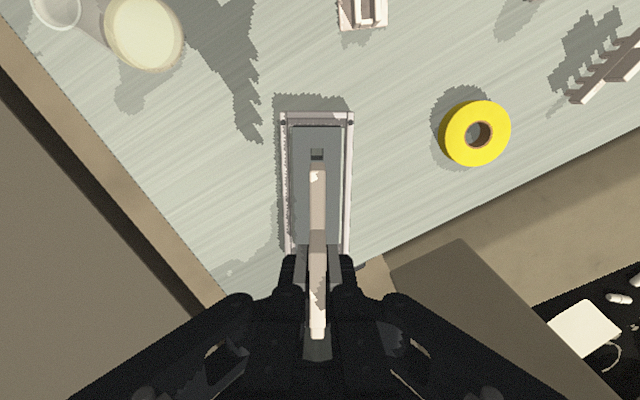

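View pics/scene2.png

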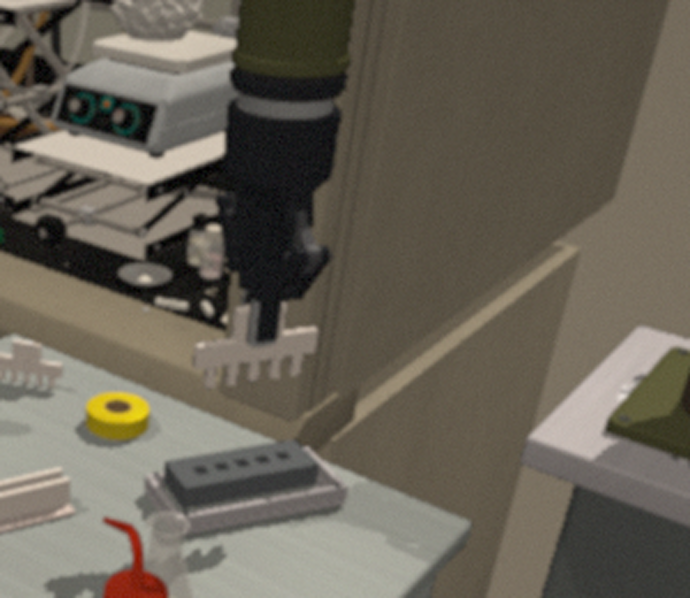

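Wrist view: the comb hangs over the block, with the far slot visible at (317,153) in line with the spine. The scene view shows the comb level. I compare the slot and comb positions from this same picture.

```bash
python3 - <<'E'
from h import *
c=dict(np.load('pics/wrist.npz')); P=pts(c); g=c['pixels'].astype(int).sum(2)
s=bot.sense(); T=s['tcp_pos']; a=np.radians(59.78); Y=np.array([np.cos(a),np.sin(a)]); X=np.array([Y[1],-Y[0]])
def loc(Q): Q=np.atleast_2d(Q); return np.c_[(Q[:,:2]-T[:2])@X,(Q[:,:2]-T[:2])@Y,Q[:,2]]*1000
print(g[140:172,318]); print(g[153,285:355])
L=loc(P.reshape(-1,3)).reshape(P.shape); ok=c['depth']>0
m=ok&(abs(L[...,2]-36)<3)&(abs(L[...,0])<24)&(L[...,1]>20)&(L[...,1]<70)
Q=L[m]; print('block',np.percentile(Q,[1,50,99],axis=0).round(1))
m=ok&(L[...,2]>135)&(L[...,2]<155)&(abs(L[...,0])<10)&(L[...,1]>22)&(L[...,1]<60)
Q=L[m]; print('spine',len(Q),np.percentile(Q,[1,50,99],axis=0).round(1)); 
if len(Q)>5: print(np.polyfit(Q[:,1],Q[:,0],1))
for v in range(140,172,1):
    if g[v,318]<170: print(v,loc(ray(c,318,v,.036)).round(1))
for u in (311,312,322,323): print(u,loc(ray(c,u,153,.036)).round(1))
E
```

```text
[382 389 371 383 374 383 373 374 335 312 329 323 339 322 342 251 175 194
 191 184 321 382 405 402 394 399 403 402 390 387 500 612]
[505 448 353 292 348 296 317 344 390 374 368 375 382 371 369 374 362 376
 383 362 381 370 382 387 373 327 282 342 331 348 330 315 326 322 323 332
 311 258 310 391 382 380 373 374 388 382 386 383 370 386 377 373 389 385
 383 399 527 638 555 243 253 449 625 669 664 689 699 648 560 571]
block [[-20.4  20.5  34.1]
 [ -1.3  42.4  35.8]
 [ 19.   57.8  37.4]]
spine 941 [[ -3.9  22.3 137. ]
 [ -0.4  37.3 147. ]
 [  3.6  49.5 148.4]]
[-0.00339622 -0.04137821]
311 [[-5.4 36.7 36. ]]
312 [[-4.6 36.7 36. ]]
322 [[ 3.7 36.7 36. ]]
323 [[ 4.5 36.7 36. ]]
```

Slot and teeth agree to within about 0.5 mm. I descend to just above the block (contact expected at TCP z ≈ 0.070).

>>> step_arm --motion "0 0 0.012 0 0 0;0 0 0.014 0 0 0;0 0 0.014 0 0 0;0 0 0.014 0 0 0;0 0 0.010 0 0 0;0 0 0.004 0 0 0;0 0 0 0 0 0;0 0 0 0 0 0;0 0 0 0 0 0"

```text
clock: 7.92
tcp_pos: [0.2854, 0.4179, 0.0763]
tcp_rot: [-179.9, -0.0, -30.2]
contact_force: [0.4, 0.4, -1.3]
opening: 0.0071
```

>>> step_arm --motion "0 0 0.002 0 0 0;0 0 0.002 0 0 0;0 0 0.002 0 0 0;0 0 0.002 0 0 0;0 0 0 0 0 0;0 0 0 0 0 0"

```text
clock: 8.68
tcp_pos: [0.2851, 0.4176, 0.0678]
tcp_rot: [180.0, -0.0, -30.3]
contact_force: [-0.5, 0.6, 0.1]
opening: 0.0068
```

>>> step_arm --motion "0 0 0.001 0 0 0;0 0 0.001 0 0 0;0 0 0 0 0 0;0 0 0 0 0 0"

```text
clock: 9.18
tcp_pos: [0.2851, 0.4176, 0.0658]
tcp_rot: [180.0, -0.0, -30.3]
contact_force: [0.3, -0.8, -1.3]
opening: 0.007
```

No upward push 4 mm below the block top, so the teeth seem to be in. I continue in small steps.

>>> step_arm --motion "0 0 0.001 0 0 0;0 0 0.001 0 0 0;0 0 0.001 0 0 0;0 0 0.001 0 0 0;0 0 0 0 0 0;0 0 0 0 0 0"

```text
clock: 9.93
tcp_pos: [0.2851, 0.4176, 0.0618]
tcp_rot: [180.0, 0.0, -30.3]
contact_force: [0.3, -0.3, -0.4]
opening: 0.007
```

>>> step_arm --motion "0 0 0.001 0 0 0;0 0 0.001 0 0 0;0 0 0.001 0 0 0;0 0 0.001 0 0 0;0 0 0 0 0 0;0 0 0 0 0 0"

```text
clock: 10.68
tcp_pos: [0.2851, 0.4176, 0.0578]
tcp_rot: [180.0, -0.0, -30.2]
contact_force: [-0.3, 0.1, -0.8]
opening: 0.007
```

>>> step_arm --motion "0 0 0.001 0 0 0;0 0 0.001 0 0 0;0 0 0.001 0 0 0;0 0 0.001 0 0 0;0 0 0 0 0 0;0 0 0 0 0 0"

```text
clock: 11.42
tcp_pos: [0.2851, 0.4176, 0.0538]
tcp_rot: [-180.0, 0.0, -30.3]
contact_force: [0.2, 0.5, -0.1]
opening: 0.007
```

>>> step_arm --motion "0 0 0.001 0 0 0;0 0 0.0005 0 0 0;0 0 0.0005 0 0 0;0 0 0 0 0 0;0 0 0 0 0 0"

```text
clock: 12.05
tcp_pos: [0.2852, 0.4177, 0.0519]
tcp_rot: [-180.0, -0.0, -30.3]
contact_force: [-0.2, -0.5, 1.1]
opening: 0.0072
```

The shoulders reach the block at the expected height (0.052). I press 1 mm more, light, then check.

>>> step_arm --motion "0 0 0.001 0 0 0;0 0 0 0 0 0;0 0 0 0 0 0"

```text
clock: 12.42
tcp_pos: [0.2852, 0.4177, 0.0509]
tcp_rot: [-180.0, -0.0, -30.2]
contact_force: [0.3, 0.3, 1.5]
opening: 0.0069
```

>>> step_arm --motion "0 0 -0.001 0 0 0;0 0 0 0 0 0"

```text
clock: 12.68
tcp_pos: [0.2852, 0.4177, 0.0519]
tcp_rot: [-180.0, -0.0, -30.3]
contact_force: [0.5, -0.1, 1.3]
opening: 0.0071
```

>>> step_arm --motion "0 0 0 0 0 0;0 0 0 0 0 0;0 0 0 0 0 0;0 0 0 0 0 0;0 0 0 0 0 0;0 0 0 0 0 0;0 0 -0.005 0 0 0;0 0 -0.015 0 0 0;0 0 -0.02 0 0 0;0 0 -0.02 0 0 0;0 0 -0.02 0 0 0;0 0 -0.02 0 0 0;0 0 0 0 0 0;0 0 0 0 0 0" --hand 0

```text
clock: 14.42
tcp_pos: [0.2848, 0.4172, 0.1514]
tcp_rot: [180.0, 0.0, -30.3]
contact_force: [-1.3, -0.0, -0.0]
opening: 0.0854
```

```bash
python3 - <<'E'
from h import *
s=bot.sense(); print(s['clock'],s['tcp_pos'],s['contact_force'],s['opening'])
c=cam('wrist'); P=pts(c); cw=c['pixels'][:,:,::-1]
a=np.radians(59.78); Y=np.array([np.cos(a),np.sin(a)]); X=np.array([Y[1],-Y[0]]); D=np.array([.2820,.4126])
L=np.stack([(P[...,:2]-D)@X,(P[...,:2]-D)@Y,P[...,2]],-1)*1000; ok=(c['depth']>0)&(abs(L[...,0])<15)&(abs(L[...,1])<75)
for n,l,h in(('tab',70,95),('spine',50,62),('block',30,42)):
    Q=L[ok&(L[...,2]>l)&(L[...,2]<h)]; print(n,len(Q),len(Q) and np.percentile(Q,[2,50,98],axis=0).round(1))
s=cam('scene')['pixels'][190:260,350:460,::-1]
s=cv2.resize(s,None,fx=6,fy=6,interpolation=cv2.INTER_CUBIC); w=cv2.resize(cw,(270,169))
o=np.zeros((590,660,3),np.uint8); o[:420]=s; o[421:590,:270]=w; cv2.imwrite('pics/fin.png',o)
E
```

```text
14.425 [0.28483857 0.4172453  0.15140159] [-1.28668392 -0.02410807 -0.04032136] 0.08540007576275685
tab 525 [[ -3.3 -12.9  73.2]
 [ -0.2   8.1  80.6]
 [  3.6  25.8  81.9]]
spine 573 [[ -3.5 -41.8  53.5]
 [  0.6  33.8  55.6]
 [  4.1  55.3  58.2]]
block 3041 [[-14.5 -48.2  34.1]
 [ -0.2  16.   35.7]
 [ 14.6  63.4  37.1]]
```

View pics/fin.png

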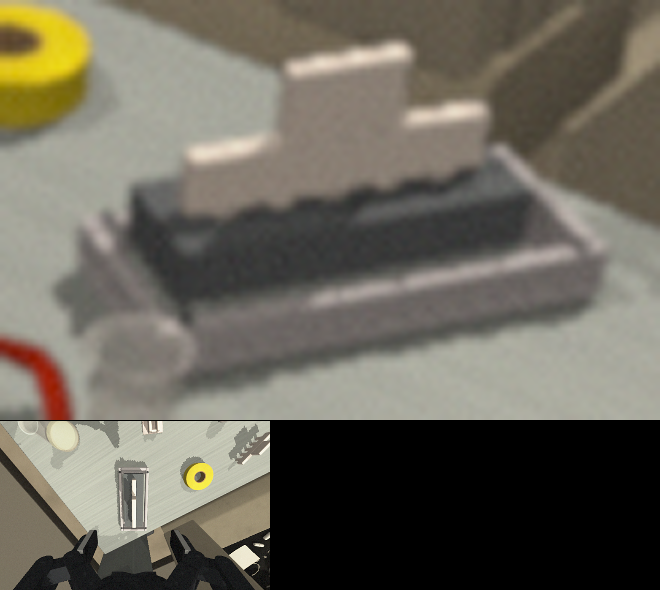

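The picture shows the comb upright with its shoulders on the block and the gripper clear. The tab top is at about 81 mm and the spine top at about 56 mm, both matching the seated heights.

```bash
python3 -c "
from workcell import bot
print(bot.job_done())"
```

```text
the job is handed in; nothing more can be done
None
```

The large comb is seated in the drying stand, released, and the job is handed in at about 14.5 s on the robot's clock; the hand-in gave no verdict.

- **What I did:** I lifted the comb out of the trough and lined it up over the block, which the cameras put about 6 mm off the stand's middle. I then lowered it in small steps under light pressure. The teeth went in on the first descent, so I did not need to slide to find the slots. The highest contact force I read was about 3 N.
- **Final checks:**
  - The tab top measured about 81 mm and the spine top about 56 mm above the trolley, which puts the tips at about 18 mm (seated).
  - The comb is about 0 mm off across the stand and 6 mm along it, and looks upright and flush in the picture.
  - The gripper is open, about 10 cm above its release height, and touching nothing.
- **Bystanders:** I did not re-measure the vial, beaker or tape. The arm never went near them, and the tape looks in place in the last picture.
- **Disagreements:** No check failed. The force readings wandered by about 1 N, so I judged the seating mainly by height.

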